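# Snap the lens ring home on a second-hand lantern

## Robot

A 6-joint arm with a two-finger parallel gripper is mounted at the origin on the work surface. World frame = base frame: x ahead of the robot, y to its left, z up, the work surface at z = 0. Lengths are in m, angles in rad, forces in N, time in s.
With the tool pointing down it reaches from about 0.25 to 0.725 m from the base axis. Payload 4 kg.
Tool frame: the origin (TCP) lies where the fingers leave the gripper's body, on its centre line; the fingertips stand 73 mm ahead of it and the grasp point (between the pads) lies 54 mm ahead of it (bot.tips_ahead is the z of the fingertips in the tool frame, in m); z points along the fingers, y is the direction in which the jaws open and shut (so a half turn about z gives the same grasp; the last joint's range is limited). The gripper opens to 85 mm and grips with 20 to 120 N. Pads are 22 mm wide; open, the fingers measure 114 mm over their backs; the gripper's body (76 mm by 85 mm) begins 54 mm behind the grasp point. The pads swing forward as they close: fully open they stand 13 mm farther back than shut.
Start: joints at [-1.195, 0.241, 0.005, 1.335, 0, 1.571], TCP at [0.184, -0.465, 0.304] pointing down, gripper open.
Joint ranges: [-2.72, 2.72], [-1.05, 1.87], [-1.09, 1.28], [-1.99, 2.15], [-1.42, 1.44], [-3.14, 3.14]. Speed limits (rad/s): [2.79, 2.79, 3.14, 3.14, 3.14, 3.14].

## Interface

Orientations are given as a unit quaternion [x, y, z, w].
In Python, from workcell import readout, camera, get_calibration, order, bot gives the robot as it stands.
- The arm moves only by the tool send_rows, never from a script. Its argument "moves" is a list of rows, each a list of 3 entries, a list of its own where there are three numbers: the shift along the tool's x, y, z in mm, then the turn, a rotation vector about the tool's x, y, z in rad, then the finger opening in mm, from 0 to 85.4. In form: [[[dx, dy, dz], [ax, ay, az], grip], ...]. A call has 1 to 12 rows; each row is the pose to reach, as a shift and turn from the pose measured when the call began, along the tool's axes at that moment; what a row does not reach only later rows make up. A row lasts 1/12 s, in which the tool goes at most 41.7 mm and 7.16 degrees, less where a joint would pass 70% of its speed; a pose out of reach is approached as far as the arm can. A call with a gripper value outside its range is refused whole. The fingers move at their own pace and stop on an object; the grip force is fixed at half the most. Time passes only in rows, so rows that repeat a pose let the fingers close. It gives the time, the measured TCP pose, the force and the opening at its end, in the units of the state.
- readout.get_obs(): the state, without advancing time (a new reading comes with each control period).
- camera(name): name is "scene" or "side" or "wrist"; returns the picture (420x560x3 uint8, red, green, blue); there is no depth.
- get_calibration(name): a dict with "fx", "fy", "cx", "cy" (pixels), "R" (3x3) and "t" (3): a world point X has camera coordinates R X + t. Camera axes: x right, y down, z forward; pixel columns grow to the right and rows downward; lengths in m; the calibration is good to about 2 mm. A picture is of the moment at which its call begins: read the wrist's pose just before it. get_calibration takes no time and is no camera call; for the wrist camera it gives the pose at the moment of the call.
- order.job_done(): hands the job in, once; it reports no verdict.
The state is a dict: "clock": time; "joint_pos": joint angles; "joint_vel": joint speeds; "tau": joint torques, N m; "eef_pos": TCP position; "tool_rot": TCP orientation; "ft_force": force on the tool from outside, world axes, zero at the start; "ft_torque": the same for the moment, N m; "grip_width": finger opening in m.
Only numpy, scipy, OpenCV 4.12 (cv2) and the standard library are available. Lean on these libraries where they do the work, as an engineer would, in place of code of your own. Each camera call takes 0.05 s, during which the arm holds its last target. There are 200 camera calls.

## Task

One of the two yellow lanterns on the repair bench still has its black lens ring standing proud. Hold the wooden pusher, press that ring straight down with it until it snaps fully home, flush all round, then stand the pusher upright on its cork pad again. Press only with the pusher's foot while it is held (no fingers on the ring, no dropping), and leave the finished lantern, mug, vase and screwdriver alone.

Things in the scene. Friction and masses are not known exactly. Their poses are not given: they have to be found in the camera images.
- lantern: The lantern to finish: round yellow housing, face up in a round wooden holder, fixed to the bench. Holder 144 mm across, 18 mm high; housing 126 mm across at the top. Recess 100 mm across, 28 mm deep; rim 90 mm above the bench. Four spring catches (steel balls) stand out of the recess wall 13 mm above its floor. Origin: centre of the holder's underside, on the bench; z up.
- lantern_mouth (a point): Centre of the recess's mouth, level with the lantern's rim, 90 mm above the bench.
- lens_ring: Black round insert with a clear lens, 94 mm across, 28 mm high, 90 g, loose. At first it rests level on the catches, its top about 12.5 mm above the rim. Pressed near its centre with about 15 N (pusher weight included), the catches give way; after about 6 mm they snap over its bead and it sits on the recess floor, top flush with the rim (90 mm above the bench). Origin: centre of its underside; z up.
- lens_ring_top (a point): Centre of the lens ring's flat top face, 28 mm above its origin.
- pusher: Hand pusher, 250 g, loose, upright on the cork pad: flat round foot 80 mm across and 22 mm thick (pale wood, black rubber sole), and a dark wooden round handle 34 mm across rising from the foot to 120 mm above the sole. Origin: centre of the sole; z up along the handle.
- pad: Square cork pad, 120 x 120 mm, 4 mm thick, fixed to the bench. Origin: centre of its underside. The pusher stands about on its centre at the start.
- finished_lantern: A second lantern just like the first, fixed, whose lens ring is already home (flush, 90 mm high, part of the body). Not to be touched. Origin: centre of its holder's underside.
- mug: Blue mug, 80 mm across, 90 mm high, loose; leave it alone. Origin: centre of its underside.
- vase: White vase, 84 mm across, 110 mm high, loose; leave it alone. Origin: centre of its underside.
- screwdriver: Screwdriver lying on the far side of the bench, loose; leave it alone. Origin on its underside, x along its length towards the tip.
Not all that is in view belongs to the job. What is shaped like the lantern but turquoise is not meant. Of the things that look like the lens_ring, the smallest one is meant.

How it is judged:
On the way, in this order (a step that is already met when the one before it is completed fails the run):
1. the pusher is held in the fingers, lifted clear of its pad (sole over 40 mm above the bench), while the lens ring still stands proud (height (world z) of pusher above 0.04 m and contact force between the fingers and pusher above 2 N and z of lens_ring_top in the frame of lantern_mouth above 0.008 m), for 0.1 s.
2. the lens ring is home (top within 3 mm of the rim, level within 3 degrees) under the pusher, which is still held in the fingers, within 0.2 rad of upright and within 25 mm of the ring's top centre (z of lens_ring_top in the frame of lantern_mouth below 0.003 m and angle between lens_ring's own z axis and vertical below 0.052 rad and contact force between the fingers and pusher above 2 N and angle between pusher's own z axis and vertical below 0.2 rad and distance between pusher and lens_ring_top below 0.025 m), for 0.1 s.
At the end, for the whole second after the job is handed in: The lens ring is snapped home in its lantern: top within 3 mm of the rim, level within 3 degrees, centred within 6 mm; the pusher stands upright (within 0.1 rad) and still on the cork pad, its centre within 40 mm of the pad's centre, sole on the cork (z of lens_ring_top in the frame of lantern_mouth below 0.003 m and horizontal distance between lens_ring_top and lantern_mouth below 0.006 m and angle between lens_ring's own z axis and vertical below 0.052 rad and horizontal distance between pusher and pad below 0.04 m and height (world z) of pusher below 0.008 m and angle between pusher's own z axis and vertical below 0.1 rad and linear speed of each of pusher, lens_ring below 0.02 m/s); the robot touches nothing.
It fails at once if the fingers press on the lens ring (over 2 N) (contact force between the fingers and lens_ring above 2 N).
It fails at once if the pusher presses on the lens ring with over 10 N while not held (dropped on it) (contact force between pusher and lens_ring above 10 N and contact force between the fingers and pusher below 1 N).
It fails at once if the finished lantern is touched with over 3 N by the robot or the pusher (contact force between any of the arm, the fingers, pusher and finished_lantern above 3 N).
It fails at once if the mug, vase or screwdriver is moved over 30 mm (distance of any of mug, vase, screwdriver from where it was at the start of the episode above 0.03 m).
It also fails if it takes over 51 s, if anything falls off the work surface, if the arm or the gripper's body presses on something with over 40 N, if the wrist force passes 120 N, or if a joint passes its speed limit or range.

## Working session

There is one attempt and no reset: what is moved stays moved. The work goes in short steps, Python scripts to look and compute and a tool call to move; the robot and the scene stay as the last step left them, time stands still between calls to the robot, and variables do not carry over. Pictures are saved under pics/ and viewed, about 8 in all and at most 12, crops included, and the job is handed in when it is done.

Besides the shell and the picture viewer there is one more tool, called after ">>>" as a command line: name --argument value ..., lists and objects as JSON in quotes. send_rows: Moves the arm, as the interface text tells. Its arguments: {"type":"object","properties":{"moves":{"type":"array","items":{"type":"array"}}},"required":["moves"]}

```bash
mkdir -p pics; ls; python3 - <<'E'
from workcell import readout, camera, get_calibration
import cv2
for n in ("scene","side"):
    im=camera(n); cv2.imwrite(f"pics/{n}0.png",im[:,:,::-1])
    print(n,get_calibration(n))
o=readout.get_obs(); print(o)
E
```

```text
pics
scene {'fx': 435.6582303122209, 'fy': 435.6582303122209, 'cx': 273.8631806949425, 'cy': 208.4277612008459, 'R': array([[ 0.86176872,  0.507279  ,  0.004763  ],
       [ 0.41298296, -0.69606353, -0.58731647],
       [-0.29461796,  0.508098  , -0.80934336]]), 't': array([-0.50101854, -0.19183827,  1.2558789 ])}
side {'fx': 384.83640151440187, 'fy': 384.83640151440187, 'cx': 274.63962222145597, 'cy': 215.91567104029815, 'R': array([[-0.79748896, -0.60331978, -0.00407415],
       [-0.38158945,  0.50960572, -0.77116244],
       [ 0.46733376, -0.61343888, -0.6366254 ]]), 't': array([0.47195688, 0.28222607, 0.7505589 ])}
{'clock': 0.1, 'joint_pos': array([-1.19499822e+00,  2.41308068e-01,  3.87601028e-03,  1.33521653e+00,
       -2.15754990e-06,  1.57082771e+00]), 'joint_vel': array([ 0.0002745 ,  0.00126578,  0.00272037,  0.00049537, -0.00151268,
       -0.00065775]), 'tau': array([ 6.75065767e-04, -3.73137474e+01,  2.53009683e+01,  1.08570416e-02,
        4.14633575e-05, -7.50887438e-06]), 'eef_pos': array([ 0.1833495 , -0.46470833,  0.30312314]), 'tool_rot': array([ 9.82401359e-01,  1.86779848e-01, -1.74071318e-04, -9.09627365e-04]), 'ft_force': array([-0.64232589, -0.63344577,  0.25031756]), 'ft_torque': array([ 0.00620524, -0.02659293,  0.02726986]), 'grip_width': 0.08530172324895663}
```

View pics/scene0.png

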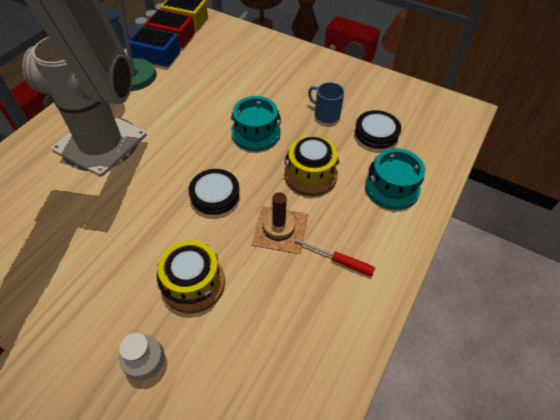

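View pics/side0.png

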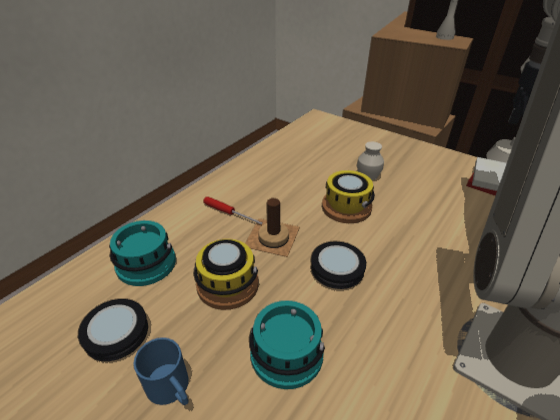

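Candidates, by scene pixel. Yellow lanterns are A (312,160), whose ring looks proud, and B (189,270), which looks flush. The turquoise ones at (256,122) and (395,178) are decoys. Of the black rings, the one in A (313,150) is the smallest; the loose ones at (214,190) and (378,128) are larger. The pusher is at (279,215). I'll check this choice in a close crop and measure.

```bash
cat > h.py <<'E'
import numpy as np, cv2
from workcell import camera, get_calibration, readout
def ray(n,uv,z,c=None):
    c=c or get_calibration(n); R,t=c["R"],c["t"]
    o=-R.T@t; d=R.T@np.array([(uv[0]-c["cx"])/c["fx"],(uv[1]-c["cy"])/c["fy"],1])
    return o+d*(z-o[2])/d[2]
def two(u1,u2):
    A=[];b=[]
    for n,u in(("scene",u1),("side",u2)):
        c=get_calibration(n);R,t=c["R"],c["t"];o=-R.T@t
        d=R.T@np.array([(u[0]-c["cx"])/c["fx"],(u[1]-c["cy"])/c["fy"],1]);d/=np.linalg.norm(d)
        P=np.eye(3)-np.outer(d,d);A.append(P);b.append(P@o)
    return np.linalg.lstsq(np.vstack(A),np.hstack(b),rcond=None)[0]
def blob(mask,near):
    n,l,s,c=cv2.connectedComponentsWithStats(mask.astype(np.uint8))
    k=[i for i in range(1,n) if s[i,4]>15]
    i=min(k,key=lambda i:np.hypot(*(c[i]-near))); return l==i,c[i],s[i]
E
python3 - <<'E'
from h import *
I={n:cv2.imread(f"pics/{n}0.png") for n in("scene","side")}
H={n:cv2.cvtColor(I[n],cv2.COLOR_BGR2HSV) for n in I}
seeds={"A":((313,150),(225,255)),"B":((188,266),(350,184)),"loose1":((214,187),(340,260))}
for k,(a,b) in seeds.items():
    r=[]
    for n,s in(("scene",a),("side",b)):
        h=H[n]; m=(h[...,2]>130)&(h[...,1]<70)
        _,c,st=blob(m,s); r.append(c); print(k,n,c.round(1),st, ray(n,c,.1025).round(4), ray(n,c,.09).round(4))
    print(k,two(*r).round(4))
# pusher handle: dark; pad: cork
for n,s in(("scene",(279,208)),("side",(273,215))):
    h=H[n]; m=(h[...,2]<75); y,x=s; 
    M,c,st=blob(m,s); print("handle",n,c.round(1),st)
    ys,xs=np.nonzero(M); top=ys.min(); print(" top rows",[(r,xs[ys==r].min(),xs[ys==r].max()) for r in range(top,top+14,2)])
a=I["scene"][115:255,245:345];b=I["side"][190:310,180:305]
f=lambda x:cv2.resize(x,(400,560),interpolation=cv2.INTER_CUBIC)
cv2.imwrite("pics/crop.png",np.hstack([f(a),cv2.resize(b,(400,560))]))
E
```

```text
A scene [312.9 149.2] [300 140  27  19 397] [0.5794 0.1969 0.1025] [0.5748 0.208  0.09  ]
A side [223.6 253.7] [209 243  30  22 516] [0.5809 0.1974 0.1025] [0.5903 0.1889 0.09  ]
A [0.58   0.1972 0.1027]
B scene [186.9 264.8] [171 251  32  28 701] [ 0.5063 -0.2303  0.1025] [ 0.5005 -0.2258  0.09  ]
B side [349.7 181.9] [338 176  24  13 249] [ 0.4943 -0.2096  0.1025] [ 0.5019 -0.2266  0.09  ]
B [ 0.5012 -0.2259  0.0908]
loose1 scene [213.2 187.5] [195 174  37  28 826] [ 0.4344 -0.0333  0.1025] [ 0.4274 -0.0258  0.09  ]
loose1 side [338.2 259.6] [319 246  40  28 878] [0.3732 0.0635 0.1025] [0.3782 0.0522 0.09  ]
loose1 [0.3989 0.0054 0.0384]
handle scene [278.6 211.5] [273 194  13  33 357]
 top rows [(194, np.int64(276), np.int64(279)), (196, np.int64(274), np.int64(279)), (198, np.int64(274), np.int64(279)), (200, np.int64(273), np.int64(285)), (202, np.int64(273), np.int64(285)), (204, np.int64(273), np.int64(285)), (206, np.int64(273), np.int64(285))]
handle side [273.2 216.8] [267 199  13  36 430]
 top rows [(199, np.int64(271), np.int64(275)), (201, np.int64(270), np.int64(278)), (203, np.int64(267), np.int64(279)), (205, np.int64(267), np.int64(279)), (207, np.int64(267), np.int64(279)), (209, np.int64(267), np.int64(279)), (211, np.int64(267), np.int64(279))]
```

View pics/crop.png

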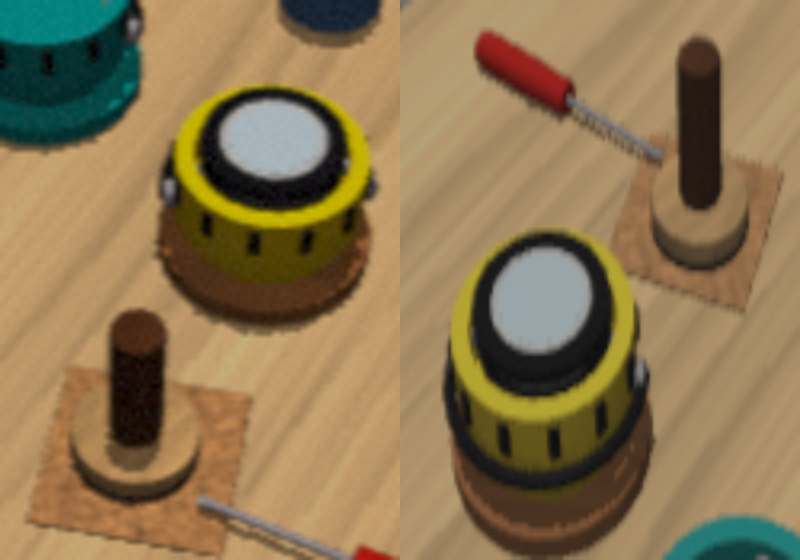

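The crop shows A's black ring standing above its yellow rim. Triangulation agrees: A's lens is at z=0.1027 and B's at 0.0908 (flush), so A is the one to press. Next are the pusher and the pad.

```bash
python3 - <<'E'
from h import *
a=(279.5,197.5);b=(273.3,202.3)
print("handle top",two(a,b).round(4),ray("scene",a,.124).round(4),ray("side",b,.124).round(4))
P=[ray("scene",(245+x/4,115+y/4),.004) for x,y in((70,368),(250,395),(222,553),(30,520))]
print("pad",np.round(P,4),np.mean(P,0).round(4),[round(float(np.linalg.norm(P[i]-P[i-1])),3) for i in range(4)])
Q=[ray("side",(180+(x-400)/3.2,190+y*120/560),.004) for x,y in((655,135),(783,187),(745,310),(612,250))]
print("pad side",np.round(Q,4),np.mean(Q,0).round(4))
# foot, scene: top disc centre approx
print(ray("scene",(245+135/4,115+435/4),.026), )
from scipy.spatial.transform import Rotation as Ro
o=readout.get_obs();print(Ro.from_quat(o["tool_rot"]).as_matrix().round(4))
# screwdriver points
for n,p in(("scene",(297,242)),("scene",(372,270)),("side",(262,223)),("side",(207,201))):print(n,ray(n,p,.01).round(3))
E
```

```text
handle top [0.5905 0.0073 0.122 ] [0.5917 0.0063 0.124 ] [0.5884 0.0091 0.124 ]
pad [[ 0.5252  0.0379  0.004 ]
 [ 0.6345  0.078   0.004 ]
 [ 0.6741 -0.0324  0.004 ]
 [ 0.5636 -0.0713  0.004 ]] [0.5993 0.0031 0.004 ] [0.116, 0.116, 0.117, 0.117]
pad side [[ 0.6679 -0.0311  0.004 ]
 [ 0.5517 -0.0594  0.004 ]
 [ 0.5195  0.0408  0.004 ]
 [ 0.6332  0.0678  0.004 ]] [0.5931 0.0045 0.004 ]
[0.59420632 0.00142319 0.026     ]
[[ 9.302e-01  3.670e-01 -7.000e-04]
 [ 3.670e-01 -9.302e-01  1.700e-03]
 [-0.000e+00 -1.900e-03 -1.000e+00]]
scene [ 0.653 -0.013  0.01 ]
scene [0.839 0.009 0.01 ]
side [ 0.647 -0.016  0.01 ]
side [0.839 0.003 0.01 ]
```

>>> send_rows --moves '[[[30,-16,0],[0,0,0],85],[[60,-31,0],[0,0,0],85],[[90,-47,0],[0,0,0],85],[[120,-63,0],[0,0,0],85],[[150,-79,0],[0,0,0],85],[[180,-94,0],[0,0,0],85],[[210,-110,0],[0,0,0],85],[[240,-126,0],[0,0,0],85],[[270,-141,0],[0,0,0],85],[[300,-157,0],[0,0,0],85],[[330,-173,0],[0,0,0],85],[[360,-188,0],[0,0,0],85]]'

```text
clock: 1.1
eef_pos: [0.4498, -0.1561, 0.3031]
tool_rot: [0.982, 0.187, -0.001, -0.001]
ft_force: [0.4, -0.8, 0.4]
grip_width: 0.0849
```

```bash
cat >> h.py <<'E'
from scipy.spatial.transform import Rotation as Ro
def to(p):
    o=readout.get_obs();R=Ro.from_quat(o["tool_rot"]).as_matrix()
    up=np.cross(R[:,2],[0,0,-1])
    print("t",round(float(o["clock"]),2),"tcp",o["eef_pos"].round(4),"F",o["ft_force"].round(1),"w",round(o["grip_width"]*1e3,1),"yaw",round(float(np.arctan2(R[1,0],R[0,0])),3))
    print("tool shift mm",(R.T@(np.array(p)-o["eef_pos"])*1e3).round(1),"turn to level",(R.T@up).round(4))
E
python3 -c "
from h import *
to([.591,.006,.30])"
```

```text
t 1.1 tcp [ 0.4498 -0.1561  0.3031] F [ 0.4 -0.8  0.4] w 84.9 yaw 0.376
tool shift mm [190.9 -98.9   3.2] turn to level [-0.0024  0.0007 -0.    ]
```

>>> send_rows --moves '[[[30,-16,0],[0,0,0],85],[[60,-31,1],[0,0,0],85],[[90,-47,1],[0,0,0],85],[[120,-62,2],[0,0,0],85],[[150,-78,2],[0,0,0],85],[[172,-89,3],[0,0,0],85],[[185,-96,3],[0,0,0],85],[[191,-99,3],[0,0,0],85],[[191,-99,3],[0,0,0],85],[[191,-99,3],[0,0,0],85]]'

```text
clock: 1.93
eef_pos: [0.5906, 0.0059, 0.2997]
tool_rot: [0.982, 0.187, -0.001, -0.001]
ft_force: [-0.2, -0.4, 0.5]
grip_width: 0.0851
```

```bash
python3 -c "
from h import *
to([.591,.006,.30])
c=get_calibration('wrist');im=camera('wrist');cv2.imwrite('pics/w1.png',im[:,:,::-1])
np.save('w1.npy',c,allow_pickle=True)
for p in([.591,.006,.124],[.591,.006,.026],[.596,.004,.004]):
  q=c['R']@p+c['t'];print(q[0]/q[2]*c['fx']+c['cx'],q[1]/q[2]*c['fy']+c['cy'])
"
```

```text
t 1.93 tcp [0.5906 0.0059 0.2997] F [-0.2 -0.4  0.5] w 85.1 yaw 0.376
tool shift mm [ 0.4  0.  -0.3] turn to level [-0.0025  0.0022  0.    ]
279.29547825040373 209.35359430410003
279.6921584032973 182.51299074758944
282.7817200375138 175.17766909113064
```

View pics/w1.png

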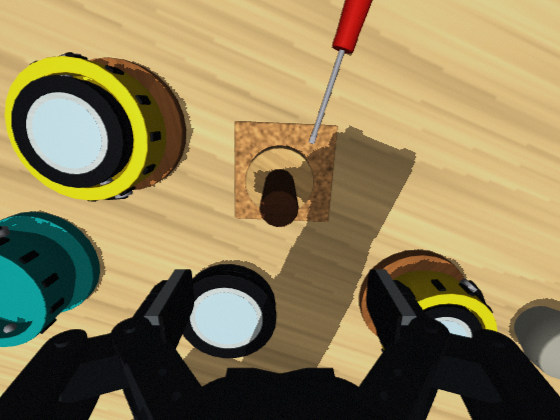

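The wrist view shows the handle top at (279,208), against a predicted (279,209). The foot is at about (279,180), the pad centre near (284,171), ring A's lens at (67,133), and the path down is clear. I'll descend and grip.

>>> send_rows --moves '[[[0,0,25],[0,0,0],85],[[0,0,50],[0,0,0],85],[[0,0,75],[0,0,0],85],[[0,0,100],[0,0,0],85],[[0,0,125],[0,0,0],85],[[0,0,145],[0,0,0],85],[[0,0,154],[0,0,0],85],[[0,0,156],[0,0,0],85],[[0,0,156],[0,0,0],85]]'

```text
clock: 2.73
eef_pos: [0.5897, 0.0049, 0.1442]
tool_rot: [0.983, 0.186, -0.001, -0.001]
ft_force: [-0.5, 0.9, -0.3]
grip_width: 0.0849
```

```bash
python3 -c "
from h import *
c=np.load('w1.npy',allow_pickle=True).item();im=cv2.imread('pics/w1.png');h=cv2.cvtColor(im,cv2.COLOR_BGR2HSV)
_,p,s=blob((h[...,2]>170)&(h[...,1]<70),(67,133));print(p,s,'A ring',ray(0,p,.1025,c).round(4))
P=[ray(0,q,.004,c) for q in((235,121),(338,127),(330,222),(235,217))];print(np.round(P,4),np.mean(P,0))
print('handle',ray(0,(279.3,208),.124,c),'foot',ray(0,(279,180.5),.026,c))
to([.591,.006,.144])"
```

```text
[ 66.27252835 132.58762682] [  26   93   81   81 5027] A ring [0.5815 0.1984 0.1025]
[[ 0.6347  0.0788  0.004 ]
 [ 0.6724 -0.0346  0.004 ]
 [ 0.5616 -0.075   0.004 ]
 [ 0.523   0.0407  0.004 ]] [0.59792135 0.00248724 0.004     ]
handle [0.59213134 0.00644216 0.124     ] foot [0.59291875 0.00761699 0.026     ]
t 2.73 tcp [0.5897 0.0049 0.1442] F [-0.5  0.9 -0.3] w 84.9 yaw 0.374
tool shift mm [ 1.6 -0.5  0.2] turn to level [-0.0025  0.0024  0.    ]
```

>>> send_rows --moves '[[[2,-1,0],[0,0,0],85],[[2,-1,0],[0,0,0],60],[[2,-1,0],[0,0,0],20],[[2,-1,0],[0,0,0],20],[[2,-1,0],[0,0,0],20],[[2,-1,0],[0,0,0],20],[[2,-1,0],[0,0,0],20],[[2,-1,0],[0,0,0],20],[[2,-1,0],[0,0,0],20],[[2,-1,0],[0,0,0],20]]'

```text
clock: 3.57
eef_pos: [0.5914, 0.0069, 0.1449]
tool_rot: [0.983, 0.186, -0.001, -0.001]
ft_force: [-1.1, 1.5, 5.7]
grip_width: 0.0326
```

```bash
python3 -c "
from h import *
to([.591,.006,.144])"
```

```text
t 3.57 tcp [0.5914 0.0069 0.1449] F [-1.1  1.5  5.7] w 32.6 yaw 0.374
tool shift mm [-0.7  0.6  0.9] turn to level [-0.0025  0.0012  0.    ]
```

The handle is gripped at 32.6 mm. Sole height is TCP z minus 0.141. Now I'll lift and move over the ring.

>>> send_rows --moves '[[[0,0,-8],[0,0,0],20],[[0,0,-25],[0,0,0],20],[[0,0,-45],[0,0,0],20],[[0,0,-65],[0,0,0],20],[[0,0,-85],[0,0,0],20],[[0,0,-105],[0,0,0],20],[[0,0,-120],[0,0,0],20],[[0,0,-126],[0,0,0],20],[[0,0,-126],[0,0,0],20],[[0,0,-126],[0,0,0],20]]'

```text
clock: 4.4
eef_pos: [0.5913, 0.0065, 0.27]
tool_rot: [0.983, 0.186, -0.002, -0.001]
ft_force: [-0.2, -0.0, -3.0]
grip_width: 0.0324
```

```bash
python3 -c "
from h import *
to([.5805,.1978,.272])"
```

```text
t 4.4 tcp [0.5913 0.0065 0.27  ] F [-0.2 -0.  -3. ] w 32.4 yaw 0.374
tool shift mm [  59.8 -182.    -1.6] turn to level [-0.0029  0.0026 -0.    ]
```

>>> send_rows --moves '[[[4,-12,0],[0,0,0],20],[[11,-34,0],[0,0,0],20],[[19,-58,-1],[0,0,0],20],[[27,-82,-1],[0,0,0],20],[[35,-106,-1],[0,0,0],20],[[43,-130,-1],[0,0,0],20],[[51,-154,-2],[0,0,0],20],[[57,-173,-2],[0,0,0],20],[[60,-181,-2],[0,0,0],20],[[60,-182,-2],[0,0,0],20],[[60,-182,-2],[0,0,0],20],[[60,-182,-2],[0,0,0],20]]'

```text
clock: 5.4
eef_pos: [0.5804, 0.1969, 0.2716]
tool_rot: [0.983, 0.186, -0.002, -0.001]
ft_force: [-0.3, 0.0, -2.8]
grip_width: 0.0324
```

```bash
python3 -c "
from h import *
to([.5805,.1978,.272])
for n in('scene','side'):
  cv2.imwrite(f'pics/{n}2.png',camera(n)[:,:,::-1])
a=cv2.imread('pics/scene2.png')[60:220,240:400];b=cv2.imread('pics/side2.png')[160:320,140:300]
cv2.imwrite('pics/c2.png',cv2.resize(np.hstack([a,b]),(800,400),interpolation=cv2.INTER_CUBIC))"
```

```text
t 5.4 tcp [0.5804 0.1969 0.2716] F [-0.3  0.  -2.8] w 32.4 yaw 0.374
tool shift mm [ 0.4 -0.8 -0.4] turn to level [-0.0023  0.0043 -0.    ]
```

View pics/c2.png

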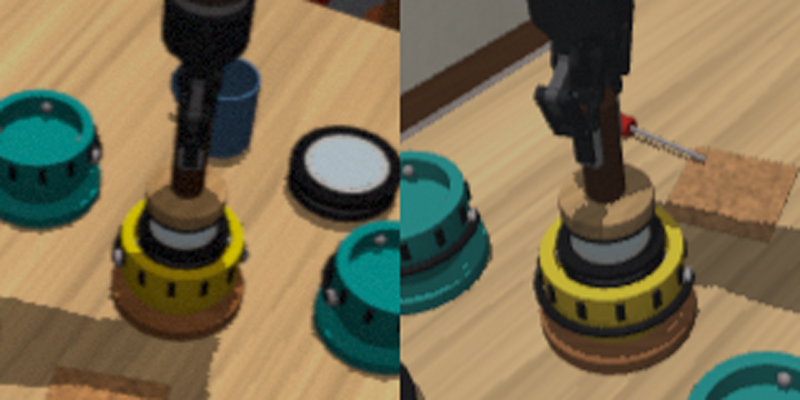

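The pusher is upright and centred over ring A (crop (190,200) and (605,205)). Now descending to just above contact, about 27 mm down.

>>> send_rows --moves '[[[0,-1,8],[0,0,0],20],[[0,-1,16],[0,0,0],20],[[0,-1,22],[0,0,0],20],[[0,-1,25],[0,0,0],20],[[0,-1,27],[0,0,0],20],[[0,-1,28],[0,0,0],20],[[0,-1,29],[0,0,0],20],[[0,-1,29],[0,0,0],20]]'

```text
clock: 6.17
eef_pos: [0.5803, 0.1976, 0.2432]
tool_rot: [0.983, 0.185, -0.002, -0.001]
ft_force: [-0.4, -0.8, -2.6]
grip_width: 0.033
```

```bash
python3 -c "
from h import *
to([.5805,.1978,.231])"
```

```text
t 6.17 tcp [0.5803 0.1976 0.2432] F [-0.4 -0.8 -2.6] w 33.0 yaw 0.373
tool shift mm [ 0.3 -0.1 12.2] turn to level [-0.0026  0.003   0.    ]
```

>>> send_rows --moves '[[[0,0,1],[0,0,0],20],[[0,0,2],[0,0,0],20],[[0,0,3],[0,0,0],20],[[0,0,4],[0,0,0],20],[[0,0,5],[0,0,0],20],[[0,0,6],[0,0,0],20]]'

```text
clock: 6.67
eef_pos: [0.5811, 0.1979, 0.2416]
tool_rot: [0.983, 0.185, 0.001, -0.001]
ft_force: [-2.8, -0.9, 14.3]
grip_width: 0.0328
```

>>> send_rows --moves '[[[-0.5,0,5],[0,0,0],20],[[-0.5,0,6],[0,0,0],20],[[-0.5,0,7],[0,0,0],20],[[-0.5,0,8],[0,0,0],20],[[-0.5,0,9],[0,0,0],20],[[-0.5,0,10],[0,0,0],20],[[-0.5,0,11],[0,0,0],20],[[-0.5,0,12],[0,0,0],20]]'

```text
clock: 7.33
eef_pos: [0.5808, 0.198, 0.2308]
tool_rot: [0.983, 0.185, 0.002, -0.002]
ft_force: [-4.3, 0.3, 10.5]
grip_width: 0.0328
```

```bash
python3 -c "
from h import *
to([.5805,.1978,.231])"
```

```text
t 7.33 tcp [0.5808 0.198  0.2308] F [-4.3  0.3 10.5] w 32.8 yaw 0.373
tool shift mm [-0.4  0.1 -0.2] turn to level [-0.0023 -0.0043  0.    ]
```

TCP is at 0.2308, the height expected for home. I'll press a little further to confirm it has bottomed, and hold.

>>> send_rows --moves '[[[-0.5,0,3],[0,0,0],20],[[-0.5,0,5],[0,0,0],20],[[-0.5,0,7],[0,0,0],20],[[-0.5,0,7],[0,0,0],20],[[-0.5,0,7],[0,0,0],20]]'

```text
clock: 7.75
eef_pos: [0.5807, 0.1985, 0.2305]
tool_rot: [0.983, 0.186, 0.005, -0.002]
ft_force: [-9.9, -1.4, 26.4]
grip_width: 0.0328
```

```bash
python3 -c "
from h import *
to([.5805,.1978,.231])"
```

```text
t 7.75 tcp [0.5807 0.1985 0.2305] F [-9.9 -1.4 26.4] w 32.8 yaw 0.374
tool shift mm [-0.4  0.5 -0.5] turn to level [-0.0027 -0.0112 -0.    ]
```

It has bottomed: 26 N with no further travel. Lifting straight up and checking.

>>> send_rows --moves '[[[0,0,0],[0,0,0],20],[[0,0,-5],[0,0,0],20],[[0,0,-12],[0,0,0],20],[[0,0,-22],[0,0,0],20],[[0,0,-34],[0,0,0],20],[[0,0,-44],[0,-0.01,0],20],[[0,0,-50],[0,-0.01,0],20],[[0,0,-50],[0,-0.01,0],20],[[0,0,-50],[0,-0.01,0],20]]'

```text
clock: 8.5
eef_pos: [0.5805, 0.1981, 0.2803]
tool_rot: [0.983, 0.186, 0.0, -0.001]
ft_force: [-0.4, 0.0, -3.3]
grip_width: 0.0326
```

```bash
python3 -c "
from h import *
to([.5955,.0055,.28])"
```

```text
t 8.5 tcp [0.5805 0.1981 0.2803] F [-0.4  0.  -3.3] w 32.6 yaw 0.374
tool shift mm [-56.3 184.8  -0.3] turn to level [-0.0026 -0.0014  0.    ]
```

>>> send_rows --moves '[[[-4,12,0],[0,0,0],20],[[-11,35,0],[0,0,0],20],[[-18,59,0],[0,0,0],20],[[-26,83,0],[0,0,0],20],[[-33,107,0],[0,0,0],20],[[-41,131,0],[0,0,0],20],[[-48,155,0],[0,0,0],20],[[-54,174,0],[0,0,0],20],[[-57,183,0],[0,0,0],20],[[-57,184,0],[0,0,0],20],[[-57,184,0],[0,0,0],20],[[-57,184,0],[0,0,0],20]]'

```text
clock: 9.5
eef_pos: [0.5944, 0.0068, 0.2794]
tool_rot: [0.983, 0.186, 0.0, -0.002]
ft_force: [-0.0, -0.1, -3.1]
grip_width: 0.0327
```

```bash
python3 - <<'E'
from h import *
to([.594,.0055,.145])
I={}
for n in('scene','side'):
    I[n]=cv2.cvtColor(camera(n),cv2.COLOR_RGB2BGR)
r=[]
for n,s in(("scene",(311,155)),("side",(224,259))):
    h=cv2.cvtColor(I[n],cv2.COLOR_BGR2HSV)
    _,c,st=blob((h[...,2]>130)&(h[...,1]<70),s);print(n,c,st);r.append(c)
print("ring",two(*r).round(4))
a=I['scene'][110:270,220:380];b=I['side'][150:310,180:340]
cv2.imwrite('pics/c3.png',cv2.resize(np.hstack([a,b]),(800,400),interpolation=cv2.INTER_CUBIC))
E
```

```text
t 9.5 tcp [0.5944 0.0068 0.2794] F [-0.  -0.1 -3.1] w 32.7 yaw 0.374
tool shift mm [ -0.9   1.6 134.4] turn to level [-0.0035 -0.0009 -0.    ]
scene [312.5925 152.9725] [300 144  26  19 400]
side [224.28598485 257.48106061] [209 247  31  22 528]
ring [0.5806 0.1963 0.0901]
```

View pics/c3.png

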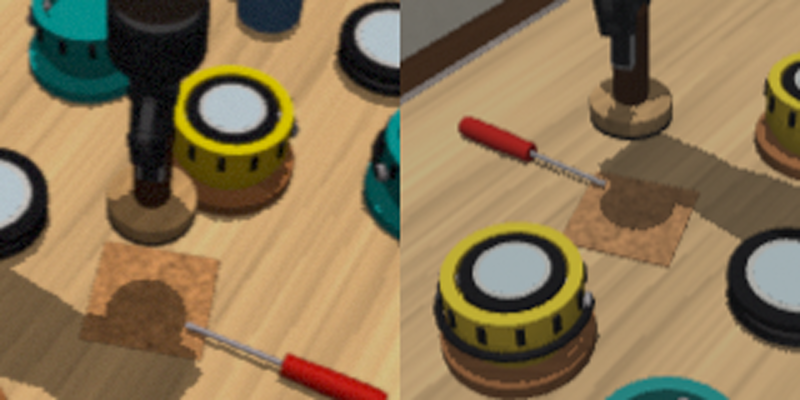

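The crop shows the ring flush all round, and it triangulates to z = 0.0901. The screwdriver hasn't moved. Setting the pusher down.

>>> send_rows --moves '[[[-1,1,15],[0,0,0],20],[[-1,1,37],[0,0,0],20],[[-1,1,60],[0,0,0],20],[[-1,1,83],[0,0,0],20],[[-1,1,105],[0,0,0],20],[[-1,1,120],[0,0,0],20],[[-1,1,127],[0,0,0],20],[[-1,1,130],[0,0,0],20],[[-1,1,132],[0,0,0],20],[[-1,1,133],[0,0,0],20],[[-1,1,134],[0,0,0],20],[[-1,1,134],[0,0,0],20]]'

```text
clock: 10.6
eef_pos: [0.5945, 0.0065, 0.1465]
tool_rot: [0.982, 0.187, 0.001, -0.001]
ft_force: [0.1, 0.2, -2.6]
grip_width: 0.0329
```

```bash
python3 -c "
from h import *
to([.594,.0055,.145])"
```

```text
t 10.6 tcp [0.5945 0.0065 0.1465] F [ 0.1  0.2 -2.6] w 32.9 yaw 0.376
tool shift mm [-0.9  0.8  1.5] turn to level [-0.0024 -0.003  -0.    ]
```

>>> send_rows --moves '[[[0,0,1],[0,0,0],20],[[0,0,2],[0,0,0],20],[[0,0,2.5],[0,0,0],20],[[0,0,3],[0,0,0],20],[[0,0,3],[0,0,0],20]]'

```text
clock: 11.02
eef_pos: [0.5948, 0.0064, 0.1446]
tool_rot: [0.982, 0.187, 0.002, -0.001]
ft_force: [-1.8, -0.7, 5.0]
grip_width: 0.0325
```

The sole is on the cork (+5 N). Releasing and checking before withdrawing.

>>> send_rows --moves '[[[0,0,0],[0,0,0],36],[[0,0,0],[0,0,0],40],[[0,0,0],[0,0,0],50],[[0,0,0],[0,0,0],65],[[0,0,0],[0,0,0],85],[[0,0,0],[0,0,0],85],[[0,0,0],[0,0,0],85],[[0,0,0],[0,0,0],85],[[0,0,0],[0,0,0],85]]'

```text
clock: 11.77
eef_pos: [0.5947, 0.0065, 0.1445]
tool_rot: [0.982, 0.187, 0.002, -0.001]
ft_force: [0.7, -0.0, 0.4]
grip_width: 0.0848
```

>>> send_rows --moves '[[[0,0,-8],[0,0,0],85],[[0,0,-20],[0,0,0],85],[[0,0,-40],[0,0,0],85],[[0,0,-60],[0,0,0],85],[[0,0,-80],[0,0,0],85],[[0,0,-105],[0,0,0],85],[[0,0,-130],[0,0,0],85],[[0,0,-150],[0,0,0],85],[[0,0,-155],[0,0,0],85],[[0,0,-155],[0,0,0],85],[[0,0,-155],[0,0,0],85]]'

```text
clock: 12.68
eef_pos: [0.594, 0.0059, 0.299]
tool_rot: [0.982, 0.187, 0.002, -0.001]
ft_force: [-0.8, 0.4, -0.4]
grip_width: 0.0853
```

```bash
python3 - <<'E'
from h import *
to([.594,.0055,.3])
I={n:cv2.cvtColor(camera(n),cv2.COLOR_RGB2BGR) for n in('scene','side')}
c=get_calibration('wrist');w=cv2.cvtColor(camera('wrist'),cv2.COLOR_RGB2BGR)
r=[]
for n,s in(("scene",(312,153)),("side",(224,257))):
    h=cv2.cvtColor(I[n],cv2.COLOR_BGR2HSV)
    _,p,st=blob((h[...,2]>130)&(h[...,1]<70),s);r.append(p)
print("ring",two(*r).round(4))
for p in([.594,.006,.124],[.594,.006,.026]):
    q=c['R']@p+c['t'];print("expect wrist",q[:2]/q[2]*c['fx']+[c['cx'],c['cy']])
a=I['scene'][110:270,220:380];b=I['side'][150:310,180:340]
cv2.imwrite('pics/c4.png',np.vstack([cv2.resize(np.hstack([a,b]),(560,280)),w[:300]]))
E
```

```text
t 12.68 tcp [0.594  0.0059 0.299 ] F [-0.8  0.4 -0.4] w 85.3 yaw 0.376
tool shift mm [-0.2  0.4 -1. ] turn to level [-0.0022 -0.0036  0.    ]
ring [0.5806 0.1963 0.0901]
expect wrist [279.51059085 210.6724601 ]
expect wrist [279.90907909 183.60676946]
```

View pics/c4.png

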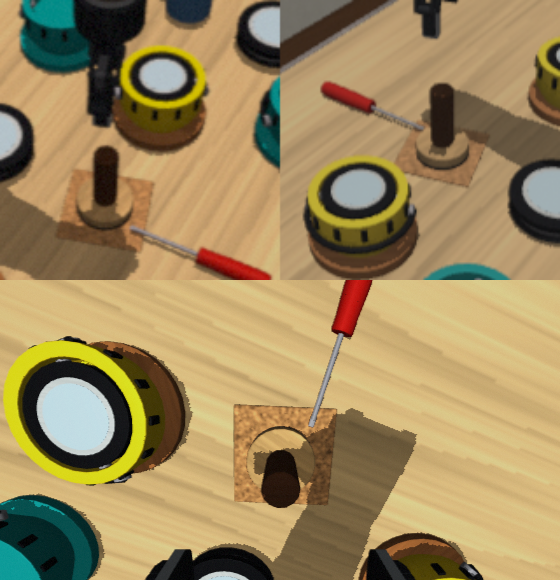

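The pusher is upright on the pad: the wrist view has its top at (281,488−280=208) against an expected (280,211). Ring A is flush, and the gripper is clear of everything.

```bash
python3 -c "
from workcell import order
print(order.job_done())"
```

```text
the job is handed in; nothing more can be done
None
```

I pressed the proud ring home on the yellow lantern at about (0.580, 0.197). The pusher is back upright on its cork pad, and the job is handed in after about 13 s of the 51 s allowed.

- **Pressing:** I gripped the pusher by its handle and pressed straight down. Once the ring was down, 26 N gave no further travel, so it had bottomed.
- **Ring:** two-view triangulation put the lens at z = 0.1027 m before and 0.0901 m after, against a rim at 0.090 m. It looks flush all round in the pictures.
- **Pusher:** it stands at about (0.594, 0.006), a few mm from the pad's measured centre (about 0.597, 0.004). The gripper is open and clear, 155 mm above where it let go.
- **Other objects:** the screwdriver looks unmoved in the last pictures. The arm was not sent near the mug, the vase or the finished lantern, but I did not measure them again at the end.

No check failed; repeat position estimates differed by up to about 6 mm (pad centre), 2–3 mm for the ring and handle.

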